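# Load two weighing modules with check weights

## Robot

A 6-joint arm with a two-finger parallel gripper is mounted at the origin on the work surface. World frame = base frame: x ahead of the robot, y to its left, z up, the work surface at z = 0. Lengths are in m, angles in rad, forces in N, time in s.
With the tool pointing down it reaches from about 0.375 to 0.925 m from the base axis. Payload 5.7 kg.
Tool frame: the origin (TCP) lies midway between the tips of the shut fingers; the grasp point (between the pads) lies 19 mm behind it; z points along the fingers, x is the direction in which the jaws open and shut, and the axes are right-handed (so a half turn about z gives the same grasp; the last joint's range is limited). The gripper opens to 88 mm and grips with 3 to 60 N. Pads are 20 mm wide; open, the fingers measure 115 mm over their backs; the gripper's body (75 mm by 178 mm) begins 61 mm behind the grasp point.
Start: joints at [-1.323, 0.359, 1.51, -0, 1.272, -0.115], TCP at [0.213, -0.561, 0.223] pointing down, gripper open.
Joint ranges: [-2.97, 2.97], [-1.01, 2.36], [0.21, 2.38], [-0.96, 4.11], [0.2, 2.71], [-2.98, 2.98]. Speed limits (rad/s): [2.39, 2.39, 3.14, 3.14, 3.14, 3.14].

## Interface

Orientations are given as a unit quaternion [x, y, z, w].
In Python, from bench import move_ptp, servo_line, goto_joints, move_gripper, sleep, inverse_kinematics, capture, PlanningError, close_job, spot_in, silhouettes, current_clock, current_joint_pos, current_qvel, current_joint_torque, current_position, current_orientation, current_force, current_torque, current_finger_gap gives the robot as it stands. Calls block until the motion is done:
- move_ptp(position, orientation): joint-space move of the TCP to a pose.
- servo_line(position, orientation=None, rate=0.15, contact_N=None): straight line of the TCP; orientation=None keeps the orientation; rate is the mean speed in m/s. With contact_N (N) it stops when the force on the tool has changed by that much, and returns True; else False.
- goto_joints(angles): joint-space move.
- move_gripper(opening): finger opening in m; the grip force is fixed at half the most; returns when the fingers have stopped.
- sleep(seconds).
- inverse_kinematics(position, orientation): joint angles nearest the present ones, or None.
- capture(name): name is "scene" or "top" or "wrist"; returns a dict with "image" (480x640x3 uint8, blue, green, red), "range_z" (480x640 float32, m along the optical axis (not along the pixel's ray), 0 where there is no reading), "intrinsics" (3x3 intrinsics, pixels), "R" (3x3) and "t" (3): a world point X has camera coordinates R X + t. Camera axes: x right, y down, z forward; pixel columns grow to the right and rows downward; lengths in m; the calibration is good to about 2 mm. A picture is of the moment at which its call begins.
A pose or a line that the arm cannot do raises PlanningError and nothing moves.
- close_job(): hands the job in, once; it reports no verdict.
Trained networks look in the newest picture that a camera, given by its name, has taken for a name from the list of things; names that differ only in an ending like _2 or _b are one class to them, and where a whole thing is asked for, a point or a joint stands for the part that bears it (a point fixed in the world has none). Each returns a list of dicts, best first, with "conf" (0 to 1); they miss things now and then, are a little off and sometimes report something else, mostly with a low value. They report only what shows in the picture. A call takes as long as a camera call. They do not tell look-alikes from the thing itself.
- spot_in(camera, query): "xy" ([column, row] in pixels, amid what is visible of it).
- silhouettes(camera, query): "region" (480x640 bool, what is visible of it) and "xy" ([column, row] in pixels, amid what is visible of it).
Readings, each from a call of its own:
- current_clock(): time.
- current_joint_pos(): joint angles.
- current_qvel(): joint speeds.
- current_joint_torque(): joint torques, N m.
- current_position(): TCP position.
- current_orientation(): TCP orientation.
- current_force(): force on the tool from outside, world axes, zero at the start.
- current_torque(): the same for the moment, N m.
- current_finger_gap(): finger opening in m.
Only numpy, scipy, OpenCV 4.12 (cv2) and the standard library are available. Lean on these libraries where they do the work, as an engineer would, in place of code of your own. Each camera call takes 0.05 s, during which the arm holds its last target. There are 200 camera calls.

## Task

Load the two weighing modules for a comparison: first stand the knobbed reference weight upright in the middle of the square pan, then stack the three flat disc weights in the middle of the round pan, one at a time, the largest at the bottom, the middle-sized one on it and the smallest on top, each centred on the one below. Set every weight down gently instead of dropping it, let go of each before taking the next, and leave the glass beaker and the small white crucible standing where they are.

Things in the scene. Friction and masses are not known exactly. Their poses are not given: they have to be found in the camera images.
- reference_weight_center (a point): knobbed steel reference weight standing upright: a cylinder 44 mm in diameter and 46 mm high, on it a neck 16 mm in diameter and 10 mm high and a round knob 26 mm in diameter and 14 mm high, 70 mm high in all, about 610 g; can be gripped by the knob or round the cylinder. This point is half-way up on its axis, 35 mm above its underside; z axis up along the weight
- large_disc_center (a point): steel disc, top and bottom flat, a dark dot in the middle of the top, lying flat; 62 mm in diameter, 16 mm thick, about 380 g: the largest of the three flat discs. This point is its centre, 8 mm above its underside; z axis along the disc axis
- middle_disc_center (a point): steel disc, top and bottom flat, a dark dot in the middle of the top, lying flat; 48 mm in diameter, 16 mm thick, about 228 g: the middle-sized of the three flat discs. This point is its centre, 8 mm above its underside; z axis along the disc axis
- small_disc_center (a point): steel disc, top and bottom flat, a dark dot in the middle of the top, lying flat; 34 mm in diameter, 16 mm thick, about 115 g: the smallest of the three flat discs. This point is its centre, 8 mm above its underside; z axis along the disc axis
- square_module_pan (a point): square weighing module: grey housing 130 x 130 x 40 mm, fixed to the table, carrying a bare aluminium square pan 100 x 100 mm, pan top 52 mm above the table. This point is the centre of the pan top; z axis up. The modules change sides from start to start and are turned by up to 20 degrees
- round_module_pan (a point): round weighing module: grey housing 130 x 130 x 40 mm, fixed to the table, carrying a bare aluminium round pan 104 mm in diameter, pan top 52 mm above the table. This point is the centre of the pan top; z axis up. The modules change sides from start to start and are turned by up to 20 degrees
- beaker_center (a point): small open glass beaker, 48 mm in diameter at the rim, 62 mm high, loose, standing among the weights; not to be disturbed. This point is half-way up on its axis
- crucible_center (a point): small open white porcelain crucible, 26 mm in diameter at the foot, 42 mm at the rim, 36 mm high, loose, standing among the weights; not to be disturbed. This point is half-way up on its axis
There are look-alikes about, which are no part of the job. Leave any brown or purple look-alike of the part that bears reference_weight_center alone.

How it is judged:
By the outcome, as a careful person would: the job done as asked, in the order asked, and still so for the second after the job is handed in, with the robot touching nothing.
It also fails if it takes over 115 s, if anything falls off the work surface, if the arm or the gripper's body presses on something with over 40 N, if the wrist force passes 120 N, or if a joint passes its speed limit or range.

## Working session

There is one attempt and no reset: what is moved stays moved. The work goes in short steps, each a Python script; the robot and the scene stay as the last script left them, time stands still between calls to the robot, and variables do not carry over. Pictures are saved under pics/ and viewed, about 12 in all and at most 16, crops included, and the job is handed in when it is done.

```bash
ls; mkdir -p pics; python3 - <<'E'
from bench import *
import cv2
for n in("scene","top","wrist"):
    c=capture(n); cv2.imwrite(f"pics/{n}0.png",c["image"]); print(n,c["t"],(-c["R"].T@c["t"]).round(3),c["intrinsics"][0,0],c["R"].round(2).tolist(), (c["range_z"]>0).mean())
    for q in["reference_weight_center","large_disc_center","middle_disc_center","small_disc_center","square_module_pan","round_module_pan","beaker_center","crucible_center"]:
        print(q,[(d["xy"],round(d["conf"],2)) for d in spot_in(n,q)])
print(current_clock())
E
```

```text
pics
scene [ 0.23946759 -0.32796557  1.4911054 ] [1.267 0.295 0.834] 554.664545860445 [[-0.41, 0.91, 0.01], [0.65, 0.29, -0.7], [-0.64, -0.28, -0.71]] 0.9959830729166667
reference_weight_center [([415.8, 238.9], 0.8), ([379.9, 328.4], 0.68), ([369.8, 257.4], 0.65), ([462.6, 244.9], 0.65), ([278.4, 275.1], 0.54)]
large_disc_center [([335.7, 299.1], 0.89)]
middle_disc_center [([306.4, 241.3], 0.69)]
small_disc_center [([327.1, 206.5], 0.63)]
square_module_pan [([452.9, 292.7], 0.88)]
round_module_pan [([223.9, 207.0], 0.72), ([307.5, 242.9], 0.69), ([366.1, 255.9], 0.33)]
beaker_center [([277.6, 274.2], 0.91)]
crucible_center [([377.6, 217.6], 0.62)]
top [0.00728753 0.57759614 0.88146249] [0.4   0.014 0.975] 588.5965538967139 [[0.02, -1.0, -0.0], [-0.98, -0.02, -0.19], [0.19, 0.0, -0.98]] 0.9959830729166667
reference_weight_center [([244.0, 295.3], 0.83), ([179.5, 312.8], 0.76), ([290.2, 244.7], 0.61), ([238.2, 157.6], 0.58)]
large_disc_center [([298.9, 182.6], 0.77)]
middle_disc_center [([365.2, 250.9], 0.59)]
small_disc_center [([369.7, 321.6], 0.57)]
square_module_pan [([174.8, 231.4], 0.94)]
round_module_pan [([489.2, 261.3], 0.62)]
beaker_center [([365.7, 172.1], 0.7), ([369.5, 322.3], 0.61), ([364.7, 250.7], 0.36)]
crucible_center [([296.2, 317.1], 0.66)]
wrist [-0.60006988 -0.02981613  0.38920639] [ 0.274 -0.538  0.384] 369.3625409844403 [[0.36, -0.93, -0.0], [-0.91, -0.35, 0.24], [-0.22, -0.08, -0.97]] 0.9715787760416666
reference_weight_center []
large_disc_center []
middle_disc_center []
small_disc_center []
square_module_pan []
round_module_pan []
beaker_center []
crucible_center []
1.35
```

View pics/scene0.png

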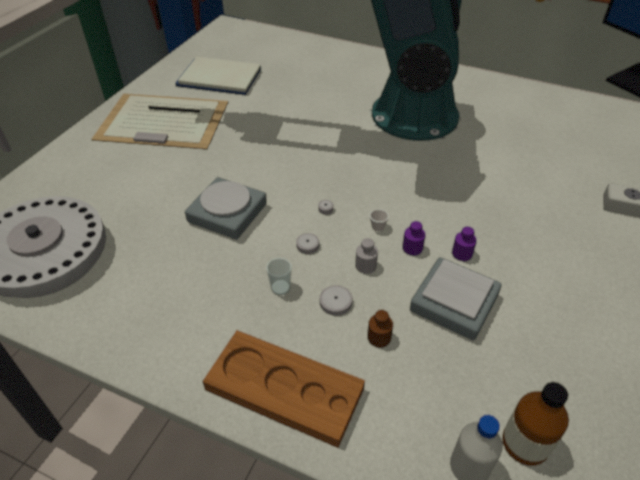

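View pics/top0.png

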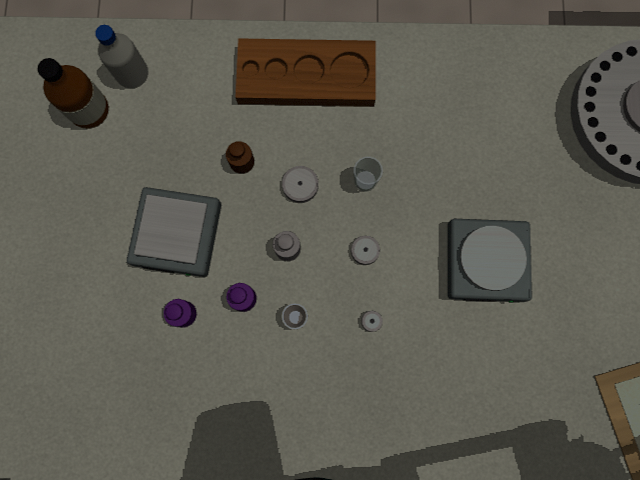

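The scene picture shows the steel knobbed weight at (367,257). Its look-alikes are brown at (380,328) and purple at (415,239) and (463,245). In the top view the same things sit at steel (287,245), brown (239,157), and purple (241,297) and (179,313). My choice is the grey steel one. The discs in the top view are at (299,184), (365,250) and (371,321). The square pan is at (172,230) and the round pan at (493,258).

```bash
cat > h.py <<'E'
from bench import *
import cv2, numpy as np
from scipy.optimize import least_squares
def cloud(c):
    K=c["intrinsics"]; v,u=np.mgrid[:480,:640]; z=c["range_z"].astype(float)
    P=np.stack([(u-K[0,2])/K[0,0]*z,(v-K[1,2])/K[1,1]*z,z],-1)
    W=(P-c["t"])@c["R"]; W[z==0]=np.nan; return W
def proj(c,X):
    p=c["intrinsics"]@(c["R"]@np.array(X)+c["t"]); return p[:2]/p[2]
def ray(c,uv):
    d=c["R"].T@np.linalg.inv(c["intrinsics"])@np.array([*uv,1.]); return -c["R"].T@c["t"],d
def patch(W,xy,r,z0,z1):
    "centre and height of the surface between z0 and z1 within r of xy, world"
    m=(np.hypot(W[...,0]-xy[0],W[...,1]-xy[1])<r)&(W[...,2]>z0)&(W[...,2]<z1)
    p=W[m]; 
    if len(p)<5: return None
    (x,y),rect,a=cv2.minAreaRect(p[:,:2].astype(np.float32)*1000)
    return np.r_[x/1000,y/1000,np.median(p[:,2])],np.round(rect,1),round(a,1),len(p)
def onplane(c,uv,z):
    o,d=ray(c,uv); return o+d*(z-o[2])/d[2]
E
python3 - <<'E'
from h import *
top=capture("top"); sc=capture("scene"); im=top["image"]
cv2.imwrite("pics/crop1.png",cv2.resize(im[210:280,250:330],None,fx=5,fy=5))
items={"ref":((287,245),.02,.055,.08),"large":((299,184),.045,.010,.03),"mid":((365,250),.036,.01,.03),"small":((371,321),.03,.01,.03),"square":((172,230),.075,.047,.058),"round":((493,258),.07,.047,.058)}
items.update(beaker=((367,172),.04,.03,.08),cruc=((292,317),.035,.015,.05),brown=((239,157),.04,.015,.09),purp1=((241,297),.04,.015,.09),purp2=((179,313),.04,.015,.09))
Wt,Ws=cloud(top),cloud(sc)
for n,(uv,r,a,b) in items.items():
    p=Wt[uv[1],uv[0]]; print(n,p.round(4))
    for W in(Wt,Ws): print("   ",patch(W,p,r,a,b))
print(Wt[400:440:10,320][:, 2], Wt[100:140:10,200][:,2],Ws[350:380:10,150][:,2])
E
```

```text
ref [0.5544 0.0711 0.0734]
    (array([0.56050244, 0.07399553, 0.07094861]), array([24.4, 23.8]), 1.3, 213)
    (array([0.56071008, 0.07557375, 0.06931227]), array([24.9, 23.7]), 20.7, 139)
large [0.6685 0.0576 0.0179]
    (array([0.66999719, 0.05598743, 0.01753915]), array([61. , 60.6]), 39.2, 1037)
    (array([0.66982202, 0.0564146 , 0.01655183]), array([62.9, 59.8]), 21.9, 728)
mid [ 0.5582 -0.0541  0.0174]
    (array([ 0.55890698, -0.05427614,  0.01753335]), array([46.1, 46.5]), 89.0, 656)
    (array([ 0.55813116, -0.05357547,  0.01634816]), array([46.9, 46.9]), 63.2, 345)
small [ 0.4425 -0.0643  0.0189]
    (array([ 0.44272144, -0.06616093,  0.01729076]), array([32.1, 32.6]), 1.6, 348)
    (array([ 0.44237634, -0.06463189,  0.01630175]), array([34.6, 30.7]), 24.4, 149)
square [0.5783 0.2564 0.0548]
    (array([0.58163873, 0.25948767, 0.05318129]), array([100.9, 100.5]), 82.1, 3823)
    (array([0.58148584, 0.26063116, 0.05252506]), array([100.4, 103.5]), 81.9, 2407)
round [ 0.5432 -0.2537  0.0546]
    (array([ 0.54411743, -0.25495232,  0.05345787]), array([102.7, 103.5]), 1.2, 33
[... 509 characters left out ...]
.0648]
    (array([0.70960101, 0.15692471, 0.04751092]), array([42.7, 43. ]), 89.9, 662)
    (array([0.71316522, 0.15945229, 0.04602722]), array([39.9, 43.6]), 15.1, 710)
purp1 [0.4728 0.1395 0.0692]
    (array([0.47550586, 0.14343149, 0.04820805]), array([42.7, 42.6]), 2.8, 657)
    (array([0.47946759, 0.14675565, 0.045643  ]), array([39.8, 43.7]), 7.8, 550)
purp2 [0.4465 0.2327 0.0708]
    (array([0.44868573, 0.24080101, 0.04776781]), array([42.9, 43.3]), 73.8, 717)
    (array([0.45334717, 0.24314987, 0.04542389]), array([43.6, 39.4]), 86.2, 578)
[-0.00063736  0.00056528  0.00113191 -0.00059809] [0.00494189 0.00136247 0.00246271 0.00111499] [-8.17161682e-04 -2.75094982e-05 -3.56552168e-04]
```

View pics/crop1.png

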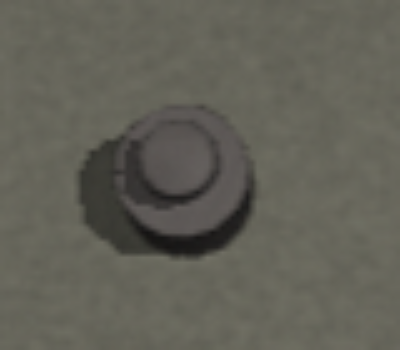

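The close crop confirms the grey steel weight. The two views agree to about 1.5 mm, and the heights (70, 17, 17, 17, 53 mm) match the text. I'll move the reference weight first.

```bash
cat >> h.py <<'E'
from scipy.spatial.transform import Rotation as Ro
def quat(a):
    q0=current_joint_pos(); best=None
    c,s=np.cos(a),np.sin(a)
    R=np.array([[c,s,0],[s,-c,0],[0,0,-1.]])
    return Ro.from_matrix(R).as_quat()
def best_yaw(xyz,a):
    q0=np.array(current_joint_pos()); L=[]
    for k in(-1,0,1):
        q=quat(a+k*np.pi); j=inverse_kinematics(xyz,q)
        if j is not None: L.append((abs(np.array(j)-q0).max(),tuple(q)))
    return list(min(L)[1])
REF=np.array([.5606,.0748]);LG=np.array([.6699,.0562]);MD=np.array([.5585,-.0539]);SM=np.array([.4425,-.0654])
SQ=np.array([.5816,.2600]);RD=np.array([.5436,-.2540])
def st(m): print(m,"t",round(current_clock(),2),"gap",round(current_finger_gap(),4),"z",np.round(current_position(),4),"F",np.round(current_force(),1))
def pick(xy,ztip,a,opening,zsafe=.15,pre=True):
    if pre:
        q=best_yaw([*xy,zsafe],a+np.pi/2); move_ptp([*xy,zsafe],q); move_gripper(opening)
        servo_line([*xy,ztip],rate=.12); move_gripper(0.0); st("squeeze"); move_gripper(opening)
        servo_line([*xy,ztip+.03],rate=.15)
        move_ptp([*xy,ztip+.03],best_yaw([*xy,ztip+.03],a))
    else:
        move_ptp([*xy,zsafe],best_yaw([*xy,zsafe],a)); move_gripper(opening)
    servo_line([*xy,ztip],rate=.12); move_gripper(0.0); st("gripped")
    servo_line([*xy,zsafe],rate=.15); st("lifted")
def place(xy,ztip,opening,a=None,zsafe=.19):
    p=current_position(); servo_line([p[0],p[1],zsafe],rate=.2)
    q=current_orientation() if a is None else best_yaw([*xy,zsafe],a)
    move_ptp([*xy,zsafe],q)
    servo_line([*xy,ztip+.008],rate=.12); sleep(.15)
    hit=servo_line([*xy,ztip-.003],rate=.015,contact_N=2.5); st(f"down hit={hit}")
    move_gripper(opening); sleep(.1); st("released")
    servo_line([*xy,zsafe-.03],rate=.15)
E
python3 - <<'E'
from h import *
for xy in(REF,LG,MD,SM,SQ,RD):
    for a in(0,np.pi/2): print(xy,a,[None if (j:=inverse_kinematics([*xy,.02],quat(a+k*np.pi))) is None else np.round(j,2)[[0,4,5]] for k in(-1,0,1)])
pick(REF,.016,np.pi/2,.075,pre=False)
E
```

```text
[0.5606 0.0748] 0 [None, array([0.01, 0.8 , 0.01]), None]
[0.5606 0.0748] 1.5707963267948966 [array([0.01, 0.8 , 1.58]), array([ 0.01,  0.8 , -1.56]), array([0.01, 0.8 , 1.58])]
[0.6699 0.0562] 0 [None, array([-0.02,  0.95, -0.02]), None]
[0.6699 0.0562] 1.5707963267948966 [array([-0.02,  0.95,  1.55]), array([-0.02,  0.95, -1.59]), array([-0.02,  0.95,  1.55])]
[ 0.5585 -0.0539] 0 [array([-0.22,  0.8 ,  2.92]), array([-0.22,  0.8 , -0.22]), array([-0.22,  0.8 ,  2.92])]
[ 0.5585 -0.0539] 1.5707963267948966 [array([-0.22,  0.8 ,  1.35]), array([-0.22,  0.8 , -1.79]), array([-0.22,  0.8 ,  1.35])]
[ 0.4425 -0.0654] 0 [array([-0.3 ,  0.65,  2.84]), array([-0.3 ,  0.65, -0.3 ]), array([-0.3 ,  0.65,  2.84])]
[ 0.4425 -0.0654] 1.5707963267948966 [array([-0.3 ,  0.65,  1.27]), array([-0.3 ,  0.65, -1.87]), array([-0.3 ,  0.65,  1.27])]
[0.5816 0.26  ] 0 [array([ 0.31,  0.9 , -2.83]), array([0.31, 0.9 , 0.31]), array([ 0.31,  0.9 , -2.83])]
[0.5816 0.26  ] 1.5707963267948966 [array([0.31, 0.9 , 1.88]), array([ 0.31,  0.9 , -1.26]), array([0.31, 0.9 , 1.88])]
[ 0.5436 -0.254 ] 0 [array([-0.55,  0.85,  2.59]), array([-0.55,  0.85, -0.55]), array([-0.55,  0.85,  2.59])]
[ 0.5436 -0.254 ] 1.5707963267948966 [array([-0.55,  0.85,  1.02]), array([-0.55,  0.85, -2.12]), array([-0.55,  0.85,  1.02])]
gripped t 6.33 gap 0.0433 z [0.5607 0.0747 0.0162] F [-1.1 -0.8  2.8]
lifted t 7.37 gap 0.0434 z [0.5595 0.0748 0.1489] F [-0.1 -0.3 -6.4]
```

```bash
python3 - <<'E'
from h import *
place(SQ,.068,.075)
q=current_orientation(); 
c=capture("wrist"); cv2.imwrite("pics/w1.png",c["image"])
W=cloud(capture("top"))
print(patch(W,SQ,.02,.11,.135), patch(cloud(capture("scene")),SQ,.02,.11,.135))
pick(LG,.003,np.pi/2,.08)
c=capture("scene"); cv2.imwrite("pics/s1.png",c["image"])
E
```

```text
down hit=True t 10.28 gap 0.044 z [0.5815 0.26   0.0681] F [-0.7  0.4  5.4]
released t 11.06 gap 0.0751 z [0.5798 0.2594 0.0666] F [ 1.4  0.2 -0.6]
(array([0.57802466, 0.26189621, 0.12268082]), array([24., 17.]), 41.1, 95) (array([0.58238849, 0.26140936, 0.12120981]), array([25.5, 24.6]), 46.3, 181)
squeeze t 15.25 gap 0.0614 z [0.6699 0.0562 0.0035] F [-1.6 -1.   4.9]
gripped t 18.34 gap 0.0615 z [0.6701 0.0562 0.0034] F [-0.3 -0.   1.3]
lifted t 19.48 gap 0.0613 z [0.6689 0.0562 0.1488] F [-0.  -0.2 -3.6]
```

View pics/s1.png

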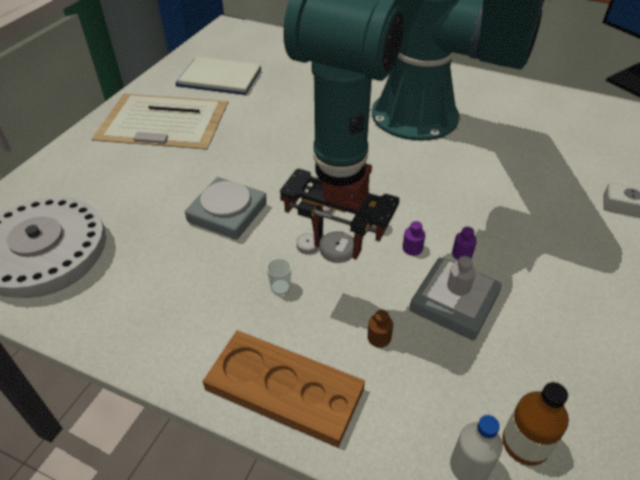

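The picture shows the reference weight upright on the square pan at (461,275), the large disc held level at (338,245), and the beaker (279,277) where it was. Next I'll place the large disc.

```bash
python3 - <<'E'
from h import *
place(RD,.055,.08)
pick(MD,.003,np.pi/2,.07)
W=cloud(capture("top"));S=cloud(capture("scene"))
for w in(W,S): print(patch(w,RD,.05,.061,.075),patch(w,RD,.07,.047,.058),patch(w,SQ,.02,.11,.135),patch(w,SQ,.075,.047,.058))
c=capture("top"); cv2.imwrite("pics/t2.png",c["image"])
E
```

```text
down hit=True t 23.04 gap 0.0613 z [ 0.5436 -0.254   0.0551] F [0.4 0.2 3.3]
released t 23.65 gap 0.0799 z [ 0.5424 -0.2533  0.0543] F [-0.3  0.6 -0.3]
squeeze t 27.91 gap 0.0471 z [ 0.5585 -0.0539  0.0033] F [-0.1 -0.   5.1]
gripped t 31.12 gap 0.0473 z [ 0.5589 -0.0541  0.0035] F [-0.2 -1.2  3.7]
lifted t 32.25 gap 0.0472 z [ 0.5576 -0.0537  0.149 ] F [ 0.7 -0.3 -2.9]
(array([ 0.54370825, -0.27323013,  0.06961793]), array([22.8, 57.3]), 84.9, 389) (array([ 0.5423847 , -0.28923587,  0.05334264]), array([44.7, 98.2]), 86.4, 780) (array([0.58120599, 0.25924908, 0.12260104]), array([24.9, 24.8]), 70.4, 249) (array([0.58165948, 0.25915952, 0.05324436]), array([101.1, 100.5]), 82.1, 2984)
(array([ 0.54446039, -0.25199478,  0.06818872]), array([63.6, 60.9]), 70.5, 515) (array([ 0.54214117, -0.2533774 ,  0.05215872]), array([105.3, 103.2]), 4.0, 769) (array([0.58148865, 0.26144525, 0.12158744]), array([24.7, 26.8]), 73.4, 179) (array([0.58094635, 0.26064957, 0.05253054]), array([100.8, 102.1]), 82.7, 1777)
```

View pics/t2.png

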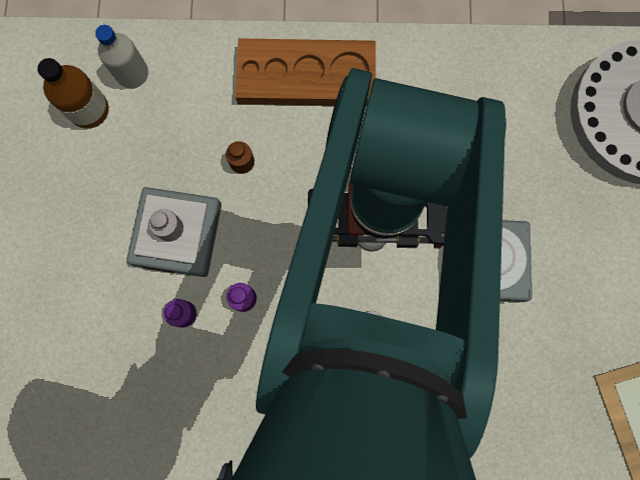

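The reference weight is within 1 mm of the pan centre in both views. In the top view it stands at (162,225) with its parallax. The large disc lies on the round pan to within about 1 mm, though the arm hides part of it. The middle disc is held, so I'll carry on.

```bash
python3 - <<'E'
from h import *
place(RD,.071,.07)
pick(SM,.003,np.pi/2,.06)
S=cloud(capture("scene"))
print(patch(S,RD,.05,.078,.095),patch(S,RD,.05,.064,.075))
c=capture("scene"); cv2.imwrite("pics/s3.png",cv2.resize(c["image"][160:260,150:310],None,fx=5,fy=5))
E
```

```text
down hit=True t 35.33 gap 0.0472 z [ 0.5436 -0.254   0.0715] F [-0.4 -0.4  3.8]
released t 35.99 gap 0.0703 z [ 0.5427 -0.2534  0.0707] F [0.9 0.4 0.2]
squeeze t 40.25 gap 0.0333 z [ 0.4426 -0.0654  0.0032] F [-1.6  0.5  4.8]
gripped t 43.56 gap 0.033 z [ 0.4428 -0.0655  0.0034] F [-0.3  0.3  5.8]
lifted t 44.69 gap 0.0331 z [ 0.4418 -0.0652  0.1493] F [ 0.6 -0.7 -2.1]
(array([ 0.54413751, -0.251313  ,  0.08412225]), array([48.3, 46.9]), 79.4, 314) (array([ 0.54861938, -0.2473985 ,  0.06841762]), array([49.5, 61.2]), 41.3, 219)
```

View pics/s3.png

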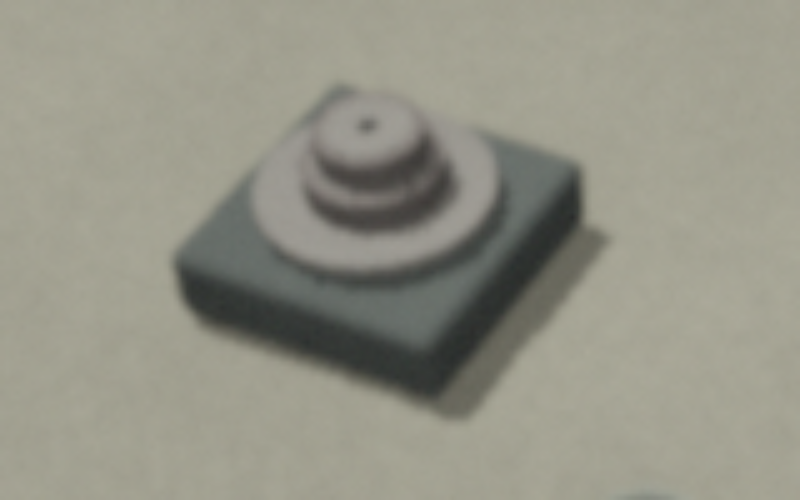

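The crop shows the large and middle discs stacked concentrically on the round pan, with the middle disc's dot at crop (367,125). The small disc is next.

```bash
python3 - <<'E'
from h import *
place(RD,.087,.06,zsafe=.20)
goto_joints([-1.323,.359,1.51,0,1.272,-.115])
c=capture("top"); W=cloud(c);s=capture("scene");S=cloud(s)
for w in(W,S):
    for r,a,b in((.03,.094,.11),(.04,.078,.09),(.04,.062,.075),(.07,.047,.058)): print(patch(w,RD,r,a,b))
    print("ref",patch(w,SQ,.02,.11,.135)[:2],"beaker",patch(w,(.681,-.055),.04,.03,.08),"cruc",patch(w,(.447,.058),.035,.015,.05))
st("end")
a=cv2.resize(c["image"][110:350,120:540],(800,457)); cv2.imwrite("pics/t4.png",a)
cv2.imwrite("pics/s4.png",s["image"])
E
```

```text
down hit=True t 47.77 gap 0.0331 z [ 0.5436 -0.254   0.0874] F [-0.2  0.1  4.6]
released t 48.49 gap 0.0603 z [ 0.543  -0.2536  0.0868] F [-0.2  0.5  0. ]
(array([ 0.54463202, -0.25337103,  0.10142806]), array([33.3, 32.2]), 44.0, 411)
(array([ 0.54447015, -0.25330096,  0.0855272 ]), array([47. , 47.1]), 38.5, 350)
(array([ 0.5443725 , -0.25395743,  0.06939436]), array([61.4, 60.3]), 88.9, 444)
(array([ 0.54436951, -0.25511533,  0.05335902]), array([103.4, 103.2]), 28.0, 2080)
ref (array([0.58096344, 0.25934161, 0.1226328 ]), array([25.1, 24.5])) beaker (array([ 0.68141101, -0.05496201,  0.05461311]), array([45.3, 47.8]), 89.3, 459) cruc (array([0.44724539, 0.05729374, 0.03360328]), array([40.5, 39.9]), 47.3, 328)
(array([ 0.54380713, -0.25154387,  0.09981888]), array([33.4, 33.4]), 83.9, 167)
(array([ 0.54865674, -0.24820236,  0.08429205]), array([40.3, 46.7]), 35.6, 173)
(array([ 0.54966547, -0.24745384,  0.06821572]), array([50.9, 60.3]), 36.9, 244)
(array([ 0.5455946 , -0.25170334,  0.05214225]), array([ 99.7, 103.6]), 31.9, 743)
ref (array([0.58223437, 0.26108987, 0.12128077]), array([24.9, 25. ])) beaker (array([ 0.67945728, -0.05365845,  0.04975549]), array([47.5, 47.2]), 72.3, 574) cruc (array([0.44543442, 0.06015874, 0.02849808]), array([39.2, 44.4]), 85.8, 278)
end t 51.05 gap 0.0602 z [ 0.2138 -0.5608  0.2224] F [-0.2 -0.5 -0.7]
```

View pics/t4.png

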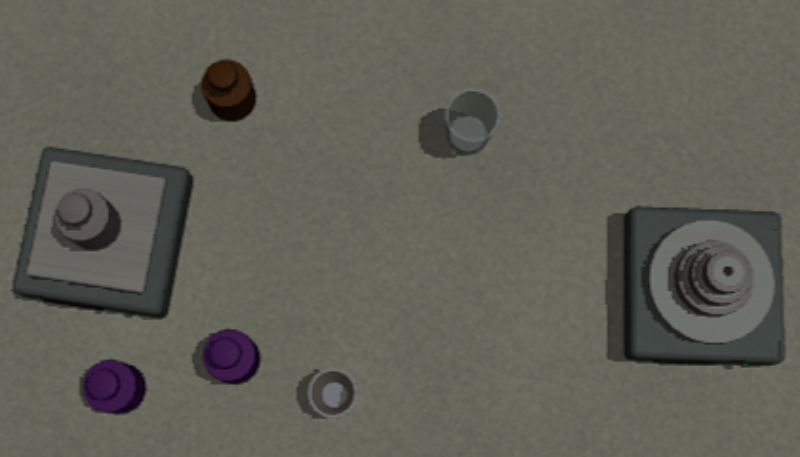

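View pics/s4.png

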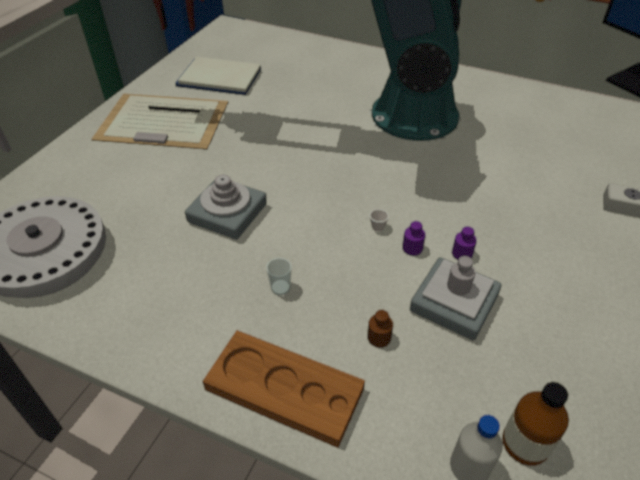

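The top view shows the disc stack concentric on the round pan at crop (718,275). The reference weight is upright on the square pan at (85,218), and the beaker and crucible have not moved. The scene view agrees. I'll hand the job in.

```bash
python3 -c "
from bench import *
close_job(); print(current_clock())"
```

```text
the job is handed in; nothing more can be done
the job is handed in; nothing more can be done
```

I stood the steel reference weight on the square pan, then stacked the large, middle and small discs on the round pan. Each was set down with a soft contact stop and released before the next. I handed the job in at about 51 s, with the arm back at its start pose.

**Reference weight:** it is upright, and its knob is within about 1 mm of the pan centre in the top view.

**Disc stack:** in the top view the three disc centres agree to within about 0.7 mm, and they sit 1–2 mm from the pan centre. Their top faces are at about 68, 84 and 100 mm, as expected.

**Beaker and crucible:** both are within 0.5 mm of where they started in the top view. The scene camera showed shifts of up to 1.4 mm, which is within its noise.

**Disagreement between cameras:** the scene camera put the stack about 2 mm from where the top camera did. That is about the size of the calibration error. Its centres for the two lower discs were also off because the discs above hid part of them. None of my checks failed outright.

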